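# Feed a bearing block along a jig fence with a push stick

## Task

Take the push stick by its handle from the cork rest, use it to press the bearing block gently flat against the steel fence of the jig before its leading end crosses the scored line, then feed it with the stick along the fence, kept pressed against it all the way, until it is pushed home against the end stop. Press and push with the stick only, steadily at about 5 to 15 N and never above 20 N, then stand the stick back upright on the cork rest and let go, leaving the block in the corner of fence and stop and the other things alone.

Things in the scene. Friction and masses are not known exactly. Their poses are not given: they have to be found in the camera images.
- fixture: The jig, bolted down: dark steel base plate 340 x 140 x 10 mm. Origin: centre of its underside, on the table. Its x axis is the feed direction, towards the end stop; its y axis points to the fence. Plate top at z = 10 mm. It stands at various places and angles.
- fence: Steel guide rail fixed on the plate, 300 mm long along x, 25 mm wide, 24 mm tall (top at z = 34 mm). Same origin and axes as the jig. Its guiding face is the plane y = +35 mm, from x = -150 to +150 mm. Rigid.
- stop: Steel end stop fixed across the plate, same origin and axes as the jig: 25 mm long in x, y from -30 to +35 mm, top at z = 34 mm. Its face towards the block is the plane x = +120 mm. Rigid.
- start_line (a point): Fine pale line scored across the plate at jig x = -20 mm; this point is on the plate's top at jig y = +10 mm. The block's leading end starts about 35 to 65 mm short of it.
- block: Loose bearing block, aluminium, 80 (x) x 50 (y) x 36 mm (z), about 0.4 kg, with a round steel boss 36 mm across and 8 mm high on top. Origin: centre of its underside. Starts on the plate, 5 to 25 mm off the fence, up to 10 degrees askew, its x along the feed. Home: origin at jig x = +80, y = +10 mm. It slides on the plate under a few newtons (friction and mass vary).
- stick: Push stick (wooden push shoe), 0.16 kg, standing on the cork rest. Origin: underside of the sole, below the handle's middle; x points forward, along the feed in use. Sole 22 mm high, x -50 to +24, y -12 to +12 mm. A cheek bar on its -y side reaches on to x = +92. Heel and cheek form a notch, open to the front and +y, for the block's rear corner away from the fence.
- handle (a point): On the stick: 57 mm above the sole at stick x = y = 0, on its upright handle: 40 mm (stick x) by 24 mm (stick y), from 22 to 77 mm above the sole, flat sides.
- heel_face (a point): On the stick's heel (stick x = +24, y = +4, 11 mm above the sole), where an upright rubber pad, 22 mm high, 8 mm across, round to the front, stands ahead on a screw and pushes the block's rear end. The pad is set differently each time and clamped: its foremost point lies 4 to 28 mm ahead of this point, which does not show the setting; feel for it.
- cheek_side (a point): On the sole's -y side (stick x = +24, y = -12, 11 mm up). The cheek bar, 12 mm thick, 22 mm high, is clamped 0 to 20 mm out from this side, differently each time; this point does not show it. Its round rubber pad at stick x = +80 stands 4 mm proud towards +y, so it presses the block's long side with its point at stick y = -8 to -28 mm; feel for it.
- rest: Cork rest board lying on the table, 170 (x) x 110 (y) x 8 mm, fixed. Origin: centre of its underside. The stick stands on it at the start and must stand on it again at the end, roughly in the middle, facing any way.
- sleeve: Bystander: loose steel sleeve, 64 mm across, 50 mm tall, standing on end. Leave alone.
- can: Bystander: grey can, 56 mm across, 110 mm tall. Leave alone.
- wrench: Bystander: wrench lying on the table. Leave alone.
There are look-alikes about, which are no part of the job. Of the things that look like the stick, the larger one is meant. Several things have the shape of the rest; the one meant has the colours described above.

How it is judged:
On the way, in this order (a step that is already met when the one before it is completed fails the run):
1. the block is pressed flat against the fence by the stick, its leading end still short of the scored line (x of block in the frame of fixture below -0.06 m and y of block in the frame of fixture above 0.007 m and angle between the x axis of block and the x axis of fixture, either way round below 0.05 rad and contact force between block and fence above 1.5 N and contact force between stick and block above 1 N), for 0.2 s.
2. midway along the fence the block is pressed against it by the stick (x of block in the frame of fixture between -0.02 and 0.06 m and y of block in the frame of fixture above 0.007 m and angle between the x axis of block and the x axis of fixture, either way round below 0.05 rad and contact force between block and fence above 4 N and contact force between stick and block above 1 N), for 0.6 s.
3. the stick pushes the block home against the end stop (x of block in the frame of fixture above 0.077 m and y of block in the frame of fixture above 0.007 m and angle between the x axis of block and the x axis of fixture, either way round below 0.05 rad and contact force between block and stop above 4 N and contact force between stick and block above 1 N), for 0.1 s.
At the end, for the whole second after the job is handed in: The block lies still and flat in the corner: within 3 mm of the end stop and of the fence, parallel to the fence within 0.05 rad; the push stick stands upright and still on the cork rest, its origin within 50 mm of the rest's centre, released (x of block in the frame of fixture above 0.077 m and y of block in the frame of fixture above 0.007 m and angle between the x axis of block and the x axis of fixture, either way round below 0.05 rad and angle between block's own z axis and vertical below 0.05 rad and linear speed of each of block, stick below 0.01 m/s and horizontal distance between stick and rest below 0.05 m and z of stick in the frame of rest between 0.005 and 0.012 m and angle between stick's own z axis and vertical below 0.08 rad); the robot touches nothing.
It fails at once if past the scored line the block leaves the fence by more than 4 mm or turns more than 0.07 rad from it (x of block in the frame of fixture above -0.058 m and (y of block in the frame of fixture below 0.006 m or angle between the x axis of block and the x axis of fixture, either way round above 0.07 rad)).
It fails at once if the block is pressed on the fence or the end stop with more than 20 N (contact force between block and fence above 20 N or contact force between block and stop above 20 N).
It fails at once if the gripper or arm touches the block (contact force between any of the fingers, the arm and block above 0.5 N).
It fails at once if the block is lifted or tipped (angle between block's own z axis and vertical above 0.15 rad or z of block in the frame of fixture above 0.02 m).
It fails at once if a bystander is moved by more than 20 mm (distance of any of sleeve, can, wrench from where it was at the start of the episode above 0.02 m).
It also fails if it takes over 72 s, if anything falls off the work surface, if the arm or the gripper's body presses on something with over 40 N, if the wrist force passes 120 N, or if a joint passes its speed limit or range.

## Robot

A 6-joint arm with a two-finger parallel gripper is mounted at the origin on the work surface. World frame = base frame: x ahead of the robot, y to its left, z up, the work surface at z = 0. Lengths are in m, angles in rad, forces in N, time in s.
With the tool pointing down it reaches from about 0.225 to 0.725 m from the base axis. Payload 3.1 kg.
Tool frame: the origin (TCP) lies midway between the tips of the shut fingers; the grasp point (between the pads) lies env.grip_depth behind it (env.grip_depth is the distance from the TCP to the grasp point, in m); z points along the fingers, x is the direction in which the jaws open and shut, and the axes are right-handed (so a half turn about z gives the same grasp; the last joint's range is limited). The gripper opens to 85 mm and grips with 20 to 120 N. Pads are 22 mm wide; open, the fingers measure 114 mm over their backs; the gripper's body (76 mm by 85 mm) begins 54 mm behind the grasp point. The pads swing forward as they close: fully open they stand 13 mm farther back than shut.
Start: joints at [-1.478, 0.048, 0.099, 1.622, 0, 1.443], TCP at [0.115, -0.512, 0.231] pointing down, gripper open.
Joint ranges: [-2.91, 2.91], [-0.99, 1.94], [-1.21, 1.42], [-2.12, 2.29], [-1.49, 1.47], [-3.14, 3.14]. Speed limits (rad/s): [2.79, 2.79, 3.14, 3.14, 3.14, 3.14].

## Interface

Orientations are given as a rotation vector (axis times angle).
In Python, from plant import env, vision, order gives the robot as it stands. The module is installed in compiled form; this text tells all that it offers.
- The arm moves only by the tool servo_tool, never from a script. Its argument "moves" is a list of rows, each a list of 4 numbers: the shift along the tool's x, y, z in mm, then the turn about the tool's z in rad. A call has 1 to 20 rows; each row shifts and turns the commanded pose from where the row before left it, along the tool's axes as they then stand; what a row does not reach is not made up. A row lasts 1/12 s, in which the tool goes at most 41.7 mm and 7.16 degrees, less where a joint would pass 70% of its speed; a pose out of reach is approached as far as the arm can. A call with a gripper value outside its range is refused whole. "gripper" is the finger opening in mm, from 0 to 85.4, set as the call begins (left out, the last holds). The fingers move at their own pace and stop on an object; "force" is the grip in N (left out, the last holds). Time passes only in rows, so rows that do not move let the fingers close. It gives the time, the measured TCP pose, the force and the opening at its end, in the units of the state.
- env.sense(): the state, without advancing time (a new reading comes with each control period).
- vision.read_camera(name): name is "side" or "top" or "wrist"; returns a dict with "color" (384x512x3 uint8, red, green, blue), "z_map" (384x512 float32, m along the optical axis (not along the pixel's ray), 0 where there is no reading), "mtx" (3x3 intrinsics, pixels), "extrinsics" (4x4, takes a point from camera to world coordinates). Camera axes: x right, y down, z forward; pixel columns grow to the right and rows downward; lengths in m; the calibration is good to about 2 mm. A picture is of the moment at which its call begins.
- order.finish_job(): hands the job in, once; it reports no verdict.
The state is a dict: "t": time; "joint_pos": joint angles; "qvel": joint speeds; "tau": joint torques, N m; "tool_pos": TCP position; "eef_rot": TCP orientation; "ft_force": force on the tool from outside, world axes, zero at the start; "torque": the same for the moment, N m; "opening": finger opening in m.
Only numpy, scipy, OpenCV 4.12 (cv2) and the standard library are available. Lean on these libraries where they do the work, as an engineer would, in place of code of your own. Each camera call takes 0.05 s, during which the arm holds its last target. There are 200 camera calls.

## Working session

There is one attempt and no reset: what is moved stays moved. The work goes in short steps, Python scripts to look and compute and a tool call to move; the robot and the scene stay as the last step left them, time stands still between calls to the robot, and variables do not carry over. Pictures are saved under pics/ and viewed, about 8 in all and at most 12, crops included, and the job is handed in when it is done.

Besides the shell and the picture viewer there is one more tool, called after ">>>" by a JSON object that holds its "name" and its "arguments", one argument or row to a line. servo_tool: Moves the arm, as the interface text tells. Its arguments: {"type":"object","properties":{"moves":{"type":"array","items":{"type":"array","items":{"type":"number"}}},"gripper":{"type":"number"},"force":{"type":"number"}},"required":["moves"]}

```bash
mkdir -p pics; ls; cat > h.py <<'E'
import numpy as np, cv2
from plant import env, vision, order
from scipy.spatial.transform import Rotation as R
def cam(n,save=None):
    d=vision.read_camera(n)
    if save: cv2.imwrite('pics/'+save+'.png',cv2.cvtColor(d['color'],cv2.COLOR_RGB2BGR))
    z=d['z_map'];K=d['mtx'];T=d['extrinsics']
    v,u=np.mgrid[:z.shape[0],:z.shape[1]]
    P=np.stack([(u-K[0,2])/K[0,0]*z,(v-K[1,2])/K[1,1]*z,z],-1)@T[:3,:3].T+T[:3,3]
    P[z==0]=np.nan
    return d,P
E
python3 - <<'E'
from h import *
print(env.grip_depth, env.sense())
d,P=cam('top','top0'); np.save('top0.npy',P); print(d['extrinsics'],d['mtx'])
d2,P2=cam('side','side0'); np.save('side0.npy',P2)
a=cv2.imread('pics/top0.png');cv2.imwrite('pics/t0.png',cv2.resize(a,(800,600),interpolation=cv2.INTER_CUBIC))
E
```

```text
pics
0.0187 {'t': 0.0, 'joint_pos': array([-1.47779496e+00,  4.87571484e-02,  9.75570002e-02,  1.62198389e+00,
        4.37294354e-06,  1.44297502e+00]), 'qvel': array([-2.01487936e-03,  2.78551303e-05,  7.73420370e-04, -1.79005900e-03,
        6.53212767e-04, -1.17877985e-03]), 'tau': array([-1.09851509e-03, -3.38787854e+01,  3.20012426e+01,  2.03028118e-02,
       -6.85507757e-05,  5.55670496e-06]), 'tool_pos': array([ 0.11491228, -0.51163626,  0.23009335]), 'eef_rot': array([-2.45134498,  1.96206471,  0.00259915]), 'ft_force': array([ 7.43121864e-01,  9.26894306e-04, -1.12184094e+00]), 'torque': array([ 0.0251279 ,  0.02300017, -0.0067207 ]), 'opening': 0.08512081912594341}
[[ 0.02819927 -0.98122121  0.19081337  0.32664011]
 [-0.99960141 -0.02793827  0.00405845  0.04248006]
 [ 0.00134875 -0.19085176 -0.98161794  1.18857936]
 [ 0.          0.          0.          1.        ]] [[443.07863836   0.         260.03195614]
 [  0.         443.07863836 184.51423052]
 [  0.           0.           1.        ]]
```

View pics/t0.png

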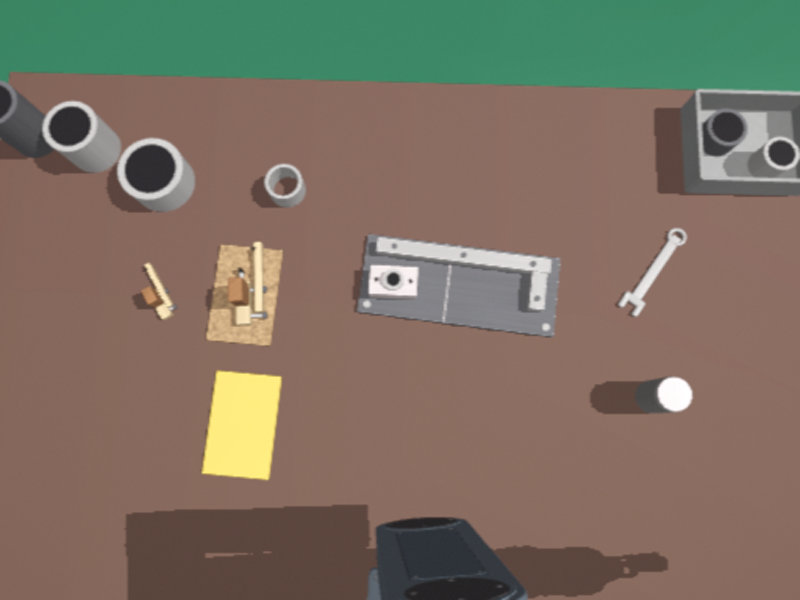

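View pics/side0.png

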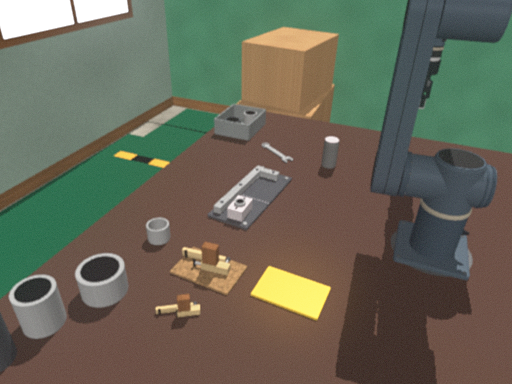

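The top view shows the larger stick on the cork at about (240,290), with its cheek towards the top of the picture. The look-alike stick is off the cork at (158,292), and the yellow board at (242,425) is a look-alike rest. The jig is at (460,285), fence at the top and stop at (538,290). The block is at (393,280). My choice is the stick on the cork, and I'll check it in a close crop.

```bash
cat >> h.py <<'E'
def onplane(d,uv,z0):
    K=d['mtx'];T=d['extrinsics'];uv=np.atleast_2d(uv).astype(float)
    r=np.c_[(uv[:,0]-K[0,2])/K[0,0],(uv[:,1]-K[1,2])/K[1,1],np.ones(len(uv))]@T[:3,:3].T
    return T[:3,3]+r*((z0-T[2,3])/r[:,2])[:,None]
def rect(d,mask,z0):
    v,u=np.nonzero(mask); p=onplane(d,np.c_[u,v],z0)[:,:2]*1000
    c=cv2.convexHull(p.astype(np.float32)); r=cv2.minAreaRect(c)
    return r,len(u)
E
python3 - <<'E'
from h import *
d,P=cam('top')
z=P[...,2]; c=d['color'].astype(int)
u0=lambda a:int(a*.64)
def m(x0,y0,x1,y1,lo,hi):
    k=np.zeros(z.shape,bool); k[u0(y0):u0(y1),u0(x0):u0(x1)]=1
    return k&(z>lo)&(z<hi)
print('plate',rect(d,m(345,225,575,345,.006,.05),.01))
print('railz', np.nanmedian(z[m(370,235,560,320,.028,.04)]))
print('fence',rect(d,m(370,230,560,275,.030,.038),.034))
print('block',rect(d,m(365,262,422,302,.042,.049),.046))
print('boss',rect(d,m(365,260,422,302,.0515,.058),.054))
hsv=cv2.cvtColor(d['color'],cv2.COLOR_RGB2HSV)
print('rest',rect(d,m(195,235,295,355,.004,.013),.008))
print('sticklow',rect(d,m(195,235,295,355,.024,.036),.030))
print('handle',rect(d,m(195,235,295,355,.075,.1),.085), np.nanmax(z[m(195,235,295,355,.0,.2)]))
a=cv2.cvtColor(d['color'],cv2.COLOR_RGB2BGR)
cv2.imwrite('pics/c1.png',np.hstack([cv2.resize(a[150:225,90:190],(400,300),interpolation=2),cv2.resize(a[145:220,225:325],(400,300),interpolation=2)]))
k=m(195,235,295,355,.02,.1)
for q in P[k][::6]: print((q*1000).round().astype(int),end=' ')
E
```

```text
plate (((569.7240600585938, -44.20652770996094), (204.96368408203125, 385.6099548339844), 1.62496817111969), 6065)
railz 0.03398151971779928
fence (((610.4371337890625, -49.20323181152344), (299.263916015625, 30.420425415039062), 84.17808532714844), 980)
block (((561.7346801757812, 68.83598327636719), (51.06395721435547, 79.20642852783203), 1.443953037261963), 372)
boss (((562.5211791992188, 69.99838256835938), (34.19413757324219, 79.0385971069336), 52.929195404052734), 128)
rest (((540.2113647460938, 329.3271179199219), (209.52328491210938, 173.73036193847656), 1.6372989416122437), 1848)
sticklow (((554.708251953125, 312.78460693359375), (141.03518676757812, 50.290306091308594), 3.836172342300415), 366)
handle (((532.4200439453125, 323.3913269042969), (41.24984359741211, 25.387605667114258), 4.426955699920654), 159) 0.09000710972626469
[626 311  29] [622 308  33] [619 305  34] [617 305  32] [615 305  29] [612 305  29] [610 302  28] [607 299  28] [601 310  30] [598 310  28] [595 306  31] [593 307  26] [589 303  32] [587 303  30] [585 301  28] [581 303  31] [578 332  28] [580 298  27]
[... 574 characters left out ...]
 [525 326  82] [527 313  75] [536 300  27] [522 331  82] [522 315  86] [532 313  29] [519 335  84] [520 321  83] [526 313  48] [530 294  31] [517 322  85] [522 313  59] [527 296  30] [514 325  82] [517 313  70] [525 299  28] [513 325  74] [516 312  61] [522 296  31] [514 327  53] [516 313  48] [520 294  27] [514 322  43] [516 301  30] [512 332  32] [513 317  28] [513 292  32] [510 324  32] [510 300  33] [507 332  30] [508 316  32] [508 295  30] [505 327  30] [506 312  26] [507 289  22] [502 321  32] [504 285  24] [499 320  32] [501 304  22] [497 332  29] [497 315  33] [499 296  21] [494 329  28] [495 313  30] [491 327  35] [492 313  29] [489 322  32] [486 330  30] [487 315  29] [484 323  29]
```

View pics/c1.png

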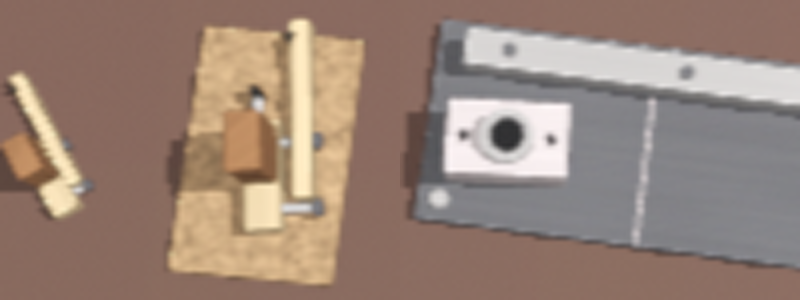

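The crop confirms it: the larger stick is on the cork, its heel pad at about crop (255,95) and the cheek bar about 5 mm out from the sole. Next I'll refine the jig, block and handle from colour edges and work out the approach.

```bash
cat >> h.py <<'E'
def tool():
    s=env.sense(); M=R.from_rotvec(s['eef_rot']).as_matrix(); return s,s['tool_pos']*1000,M
def goal(xyz,yawx):
    """tool-frame shift and turn to reach xyz (mm), tool x axis at world yaw (deg, mod 180)"""
    s,p,M=tool(); d=M.T@(np.array(xyz)-p); y=np.degrees(np.arctan2(M[1,0],M[0,0]))
    t=(yawx-y+90)%180-90
    print('tool',p.round(1),'yawx',round(y,2),'shift',d.round(1),'turn about tool z',round(-np.radians(t),3),'tilt',M[2].round(4),'j',s['joint_pos'].round(2),'t',s['t'])
E
python3 - <<'E'
from h import *
d,P=cam('top')
hsv=cv2.cvtColor(d['color'],cv2.COLOR_RGB2HSV).astype(int); c=d['color'].astype(int)
z=P[...,2]
def win(x0,y0,x1,y1):
    k=np.zeros(z.shape,bool); k[int(y0*.64):int(y1*.64),int(x0*.64):int(x1*.64)]=1; return k
def biggest(k):
    n,l,s,_=cv2.connectedComponentsWithStats(k.astype(np.uint8)); return l==1+np.argmax(s[1:,4])
def show(n,k,z0):
    r,N=rect(d,k,z0); print(n,r,N)
b=c.min(-1)
plate=biggest(win(345,225,575,345)&(hsv[...,1]<50)); show('plate',plate,.01)
show('block',biggest(win(366,262,422,299)&(b>200)&(z>.038)),.046)
f=biggest(win(370,230,553,275)&(b>160)&(z>.026)); show('fence',f,.034)
# fence near edge lines
v,u=np.nonzero(f)
q=[(i,v[u==i].max()+.5) for i in np.unique(u)[4:-20]]
e=onplane(d,q,.034)[:,:2]*1000; l=cv2.fitLine(e.astype(np.float32),cv2.DIST_HUBER,0,.01,.01).ravel();print('fence edge',l)
q=[(i,v[u==i].min()-.5) for i in np.unique(u)[4:-8]]
e=onplane(d,q,.034)[:,:2]*1000; l=cv2.fitLine(e.astype(np.float32),cv2.DIST_HUBER,0,.01,.01).ravel();print('fence far',l)
ln=win(435,262,460,322)&plate&(b>130)
show('line',biggest(ln),.01)
cork=biggest(win(195,235,295,355)&(hsv[...,1]>60)&(hsv[...,2]>120)); show('rest',cork,.008)
goal([532.5,323.5,46],94)
E
```

```text
plate ((565.2085571289062, -43.43446350097656), (341.80853271484375, 142.01431274414062), 84.17383575439453) 6467
block ((562.9842529296875, 70.12816619873047), (48.405757904052734, 76.58167266845703), 1.630318522453308) 413
fence ((610.467041015625, -49.20576477050781), (299.2689514160156, 30.4252872467041), 84.1650161743164) 1007
fence edge [ 1.0086943e-01  9.9489969e-01  6.0293250e+02 -2.6924606e+01]
fence far [ 1.0224061e-01  9.9475968e-01  6.2638654e+02 -4.3210224e+01]
line ((549.8026733398438, -21.849260330200195), (96.62147521972656, 40.7506103515625), 1.1724483966827393) 380
rest ((540.1411743164062, 331.7289733886719), (215.01763916015625, 173.43833923339844), 3.4173331260681152) 4732
tool [ 114.9 -511.9  230.5] yawx -77.35 shift [-723.3 -590.4  185.8] turn about tool z 0.151 tilt [-1.5e-03 -2.0e-04 -1.0e+00] j [-1.48  0.05  0.1   1.62  0.    1.44] t 0.2
```

>>> {"name": "servo_tool", "arguments": {
  "moves": [
    [-15,-12,0,0],
    [-29,-23.6,0,0],
    [-29,-23.6,0,0],
    [-29,-23.6,0,0],
    [-29,-23.6,0,0],
    [-29,-23.6,0,0],
    [-29,-23.6,0,0],
    [-29,-23.6,0,0],
    [-29,-23.6,0,0],
    [-29,-23.6,0,0],
    [-29,-23.6,0,0],
    [-29,-23.6,0,0],
    [-29,-23.6,0,0],
    [-29,-23.6,0,0],
    [-29,-23.6,0,0],
    [-29,-23.6,0,0],
    [-29,-23.6,0,0],
    [-29,-23.6,0,0],
    [-29,-23.6,0,0],
    [-29,-23.6,0,0]
  ],
  "gripper": 85
}}

```text
t: 1.87
tool_pos: [0.4405, 0.1429, 0.2312]
eef_rot: [2.453, -1.962, 0.0]
ft_force: [0.9, -0.1, 0.7]
opening: 0.085
```

>>> {"name": "servo_tool", "arguments": {
  "moves": [
    [-29,-23.6,0,0],
    [-29,-23.6,0,0],
    [-29,-23.6,0,0],
    [-29,-23.6,0,0],
    [-20,-18,0,0],
    [0,0,0,0.075],
    [0,0,0,0.075],
    [0,0,0,0],
    [0,0,0,0]
  ]
}}

```text
t: 2.62
tool_pos: [0.5395, 0.21, 0.2327]
eef_rot: [-2.413, 1.945, 0.103]
ft_force: [-0.8, -0.1, -0.1]
opening: 0.0851
```

```bash
python3 - <<'E'
from h import *
goal([532.5,323.5,46],94)
print(env.sense()['ft_force'])
d,P=cam('wrist','w1')
cv2.imwrite('pics/w1b.png',cv2.resize(cv2.imread('pics/w1.png'),(800,600)))
z=P[...,2]; np.save('w1.npy',P)
k=(z>.076)&(z<.095)&(np.hypot(P[...,0]-.5325,P[...,1]-.3235)<.04)
print(rect(d,k,.085))
E
```

```text
tool [539.5 210.  232.7] yawx -77.78 shift [-97.7 -19.1 194.6] turn about tool z 0.144 tilt [-0.077   0.0098 -0.997 ] j [0.21 0.19 0.26 1.65 0.08 3.14] t 2.6167
[-0.81609986 -0.09223447 -0.14423439]
(((535.22802734375, 324.4999084472656), (40.64927291870117, 25.227493286132812), 5.043758392333984), 970)
```

View pics/w1b.png

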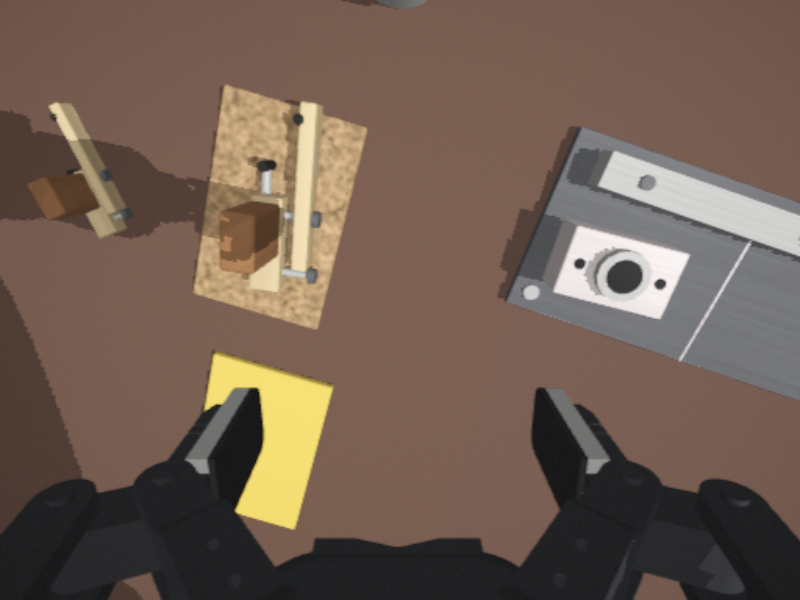

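The wrist view is clear: heel pad at (267,163), cheek pad at (298,119), handle at (250,235). Joint 6 has hit its limit, so I'll turn the other way round.

>>> {"name": "servo_tool", "arguments": {
  "moves": [
    [0,0,0,-0.12],
    [0,0,0,-0.12],
    [0,0,0,-0.12],
    [0,0,0,-0.12],
    [0,0,0,-0.12],
    [0,0,0,-0.12],
    [0,0,0,-0.12],
    [0,0,0,-0.12],
    [0,0,0,-0.12],
    [0,0,0,-0.12],
    [0,0,0,-0.12],
    [0,0,0,-0.12],
    [0,0,0,-0.12],
    [0,0,0,-0.12],
    [0,0,0,-0.12],
    [0,0,0,-0.12],
    [0,0,0,-0.12],
    [0,0,0,-0.12],
    [0,0,0,-0.12],
    [0,0,0,-0.12]
  ]
}}

```text
t: 4.33
tool_pos: [0.5388, 0.2117, 0.2335]
eef_rot: [-2.651, -1.539, -0.024]
ft_force: [0.2, 0.3, -0.0]
opening: 0.0849
```

>>> {"name": "servo_tool", "arguments": {
  "moves": [
    [0,0,0,-0.12],
    [0,0,0,-0.12],
    [0,0,0,-0.12],
    [0,0,0,-0.12],
    [0,0,0,-0.12],
    [0,0,0,0],
    [0,0,0,0]
  ]
}}

```text
t: 4.92
tool_pos: [0.5389, 0.2115, 0.2335]
eef_rot: [-2.093, -2.249, -0.057]
ft_force: [0.7, 0.5, -0.6]
opening: 0.0853
```

```bash
python3 - <<'E'
from h import *
goal([535,324.5,46],95)
P=np.load('w1.npy')
th=np.radians(5); o=np.array([535.2,324.5])
def st(u,v):
    p=np.nanmedian(P[int(v*.64)-1:int(v*.64)+2,int(u*.64)-1:int(u*.64)+2].reshape(-1,3),0)*1000
    w=p[:2]-o; print((u,v),p.round(1),'stick',round(w@[np.cos(th),np.sin(th)],1),round(w@[-np.sin(th),np.cos(th)],1))
for u,v in [(267,163),(266,159),(267,170),(298,119),(295,119),(301,110),(301,150),(299,200),(295,260),(318,110),(262,196),(270,285),(250,285),(284,198),(270,205)]: st(u,v)
# cheek/heel extents from cloud
E
```

```text
tool [538.9 211.5 233.5] yawx 94.07 shift [ 98.6   7.9 195.3] turn about tool z -0.016 tilt [ 0.075  -0.0195 -0.997 ] j [0.22 0.19 0.26 1.65 0.08 0.14] t 4.9167
(267, 163) [580.7 333.   28.6] stick 46.0 4.5
(266, 159) [581.6 340.    7.4] stick 47.6 11.4
(267, 170) [576.5 332.1  29.2] stick 41.8 4.0
(298, 119) [614.6 314.2  29.1] stick 78.2 -17.2
(295, 119) [614.2 316.4  28.7] stick 78.0 -15.0
(301, 110) [621.1 313.2  28.2] stick 84.6 -18.7
(301, 150) [594.6 308.9  29.4] stick 57.8 -20.8
(299, 200) [559.5 305.3  29.3] stick 22.5 -21.3
(295, 260) [514.6 302.1  29. ] stick -22.5 -20.5
(318, 110) [623.6 301.7  27.1] stick 86.1 -30.4
(262, 196) [556.6 334.1  28.3] stick 22.2 7.7
(270, 285) [490.2 318.4  29.2] stick -45.4 -2.1
(250, 285) [484.9 333.5  28.9] stick -49.3 13.4
(284, 198) [557.9 319.   21.8] stick 22.2 -7.5
(270, 205) [553.9 322.6  41.8] stick 18.5 -3.6
```

Heel pad tip is at stick x≈47, cheek pad tip at y≈-16. The joint-limit episode left the tool tilted by 0.077 rad (j5). I'll try to undo that at the opposite j6 limit.

>>> {"name": "servo_tool", "arguments": {
  "moves": [
    [0,0,0,-0.124],
    [0,0,0,-0.124],
    [0,0,0,-0.124],
    [0,0,0,-0.124],
    [0,0,0,-0.124],
    [0,0,0,-0.124],
    [0,0,0,-0.124],
    [0,0,0,-0.124],
    [0,0,0,-0.124],
    [0,0,0,-0.124],
    [0,0,0,-0.124],
    [0,0,0,-0.124],
    [0,0,0,-0.124],
    [0,0,0,-0.124],
    [0,0,0,-0.124],
    [0,0,0,-0.124],
    [0,0,0,-0.124],
    [0,0,0,-0.124],
    [0,0,0,-0.124],
    [0,0,0,-0.124]
  ]
}}

```text
t: 6.58
tool_pos: [0.5391, 0.2111, 0.2333]
eef_rot: [-1.48, 2.754, 0.119]
ft_force: [0.1, -0.8, 0.5]
opening: 0.0849
```

>>> {"name": "servo_tool", "arguments": {
  "moves": [
    [0,0,0,-0.124],
    [0,0,0,-0.124],
    [0,0,0,-0.124],
    [0,0,0,-0.124],
    [0,0,0,-0.124],
    [0,0,0,-0.124],
    [0,0,0,-0.05],
    [0,0,0,-0.05]
  ]
}}

```text
t: 7.25
tool_pos: [0.5371, 0.2205, 0.2332]
eef_rot: [-2.437, 1.922, 0.086]
ft_force: [0.3, -0.2, 0.9]
opening: 0.0854
```

```bash
python3 - <<'E'
from h import *
goal([535,324.5,46],95); print(env.sense()['joint_pos'])
E
```

```text
tool [537.1 220.5 233.2] yawx -76.54 shift [-89.  -23.2 193.4] turn about tool z 0.148 tilt [-0.0663  0.0056 -0.9978] j [ 0.24  0.19  0.26  1.64  0.07 -3.14] t 7.25
[ 0.23780203  0.19450232  0.26173079  1.64347898  0.0663749  -3.13912204]
```

It's working, so I'll continue.

>>> {"name": "servo_tool", "arguments": {
  "moves": [
    [0,0,0,-0.06],
    [0,0,0,-0.06],
    [0,0,0,-0.06],
    [0,0,0,-0.06]
  ]
}}

```text
t: 7.58
tool_pos: [0.516, 0.2829, 0.2333]
eef_rot: [-2.586, 1.761, 0.014]
ft_force: [-0.6, 0.3, 0.0]
opening: 0.0849
```

```bash
python3 - <<'E'
from h import *
goal([535,324.5,46],95); print(env.sense()['joint_pos'])
E
```

```text
tool [516.  282.9 233.3] yawx -68.51 shift [-29.  -31.8 187.9] turn about tool z 0.288 tilt [-0.0149 -0.0056 -0.9999] j [ 0.38  0.21  0.28  1.64  0.01 -3.14] t 7.5833
[ 0.37948538  0.20917974  0.28018324  1.63608754  0.01489464 -3.13706436]
```

>>> {"name": "servo_tool", "arguments": {
  "moves": [
    [0,0,0,-0.06],
    [0,0,0,0],
    [0,0,0,0.1],
    [0,0,0,0.12],
    [0,0,0,0.12],
    [0,0,0,0]
  ]
}}

```text
t: 8.08
tool_pos: [0.5103, 0.296, 0.2333]
eef_rot: [-2.289, 2.143, -0.001]
ft_force: [-0.7, 0.9, 0.2]
opening: 0.0849
```

```bash
python3 - <<'E'
from h import *
d,P=cam('wrist','w2')
z=P[...,2]
k=(z>.079)&(z<.095)&(np.hypot(P[...,0]-.535,P[...,1]-.3245)<.04)
print(rect(d,k,.085)); goal([535,324.5,46],95);print(env.sense()['joint_pos'], env.sense()['ft_force'])
E
```

```text
(((534.0089111328125, 326.7066650390625), (39.53712844848633, 23.864591598510742), 4.813509464263916), 990)
tool [510.3 295.9 233.2] yawx -85.96 shift [-26.1 -25.7 187.5] turn about tool z -0.017 tilt [-0.0038 -0.0051 -1.    ] j [ 0.41  0.21  0.29  1.64  0.   -2.8 ] t 8.1333
[ 4.10787771e-01  2.13786768e-01  2.85566201e-01  1.63647930e+00
  1.88896192e-03 -2.80122279e+00] [-0.60740352 -1.06327595  0.83016672]
```

>>> {"name": "servo_tool", "arguments": {
  "moves": [
    [-13.8,-12.5,20,-0.017],
    [-13.8,-12.5,30,0],
    [0,0,35,0],
    [0,0,35,0],
    [0,0,30,0],
    [0,0,25,0],
    [0,0,12,0],
    [0,0,0,0],
    [0,0,0,0]
  ]
}}

```text
t: 8.88
tool_pos: [0.534, 0.3258, 0.0465]
eef_rot: [-2.312, 2.119, -0.001]
ft_force: [0.3, -0.5, -0.0]
opening: 0.0854
```

```bash
python3 - <<'E'
from h import *
goal([534.3,326,46],95);print(env.sense()['ft_force'])
cam('wrist','w3')
E
```

```text
tool [534.  325.8  46.5] yawx -85.02 shift [-0.2 -0.3  0.5] turn about tool z -0.0 tilt [-0.0035 -0.0045 -1.    ] j [ 0.44  0.34  0.06  1.29  0.   -2.79] t 8.8833
[ 0.30276444 -0.45861018 -0.00750278]
```

View pics/w3.png

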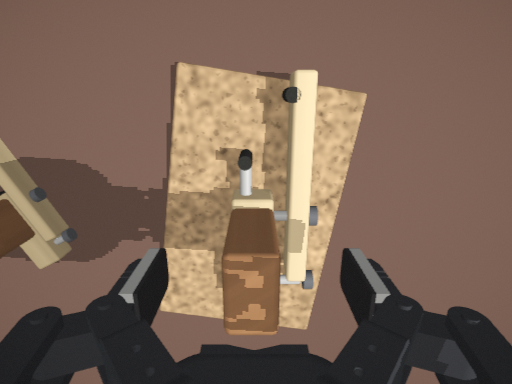

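The handle sits squarely between the pads at (252,270), and the heel pad is at (246,160). Closing the gripper.

>>> {"name": "servo_tool", "arguments": {
  "moves": [
    [0,0,0,0],
    [0,0,0,0],
    [0,0,0,0],
    [0,0,0,0],
    [0,0,0,0],
    [0,0,0,0],
    [0,0,0,0],
    [0,0,0,0]
  ],
  "gripper": 10,
  "force": 80
}}

```text
t: 9.6
tool_pos: [0.5346, 0.3261, 0.0473]
eef_rot: [-2.31, 2.118, -0.002]
ft_force: [-0.6, 1.0, 3.8]
opening: 0.0235
```

```bash
python3 - <<'E'
from h import *
goal([534.3,326,46],95);print(env.sense()['ft_force'],env.sense()['opening'])
E
```

```text
tool [534.6 326.1  47.3] yawx -85.05 shift [0.1 0.3 1.3] turn about tool z -0.001 tilt [-0.0042 -0.0064 -1.    ] j [ 0.44  0.34  0.06  1.29  0.   -2.79] t 9.6
[-0.57732241  1.04028224  3.81638203] 0.02347516858351617
```

>>> {"name": "servo_tool", "arguments": {
  "moves": [
    [0,0,-10,0],
    [0,0,-20,0],
    [0,0,-25,0],
    [0,0,-20,0],
    [0,0,0,0],
    [0,0,0,0],
    [0,0,0,0]
  ]
}}

```text
t: 10.18
tool_pos: [0.533, 0.3251, 0.1199]
eef_rot: [-2.312, 2.121, 0.0]
ft_force: [-1.2, -0.9, -2.5]
opening: 0.0229
```

```bash
cat >> h.py <<'E'
JO=np.array([565.2,-43.4]);JY=-95.83
a_=np.radians(JY);JX=np.array([np.cos(a_),np.sin(a_)]);JYv=np.array([-JX[1],JX[0]])
HX,CY=47.,-16.   # pad tips in stick frame
def injig(p): w=np.asarray(p)[:2]-JO; return np.array([w@JX,w@JYv])
def jgoal(jx,jy,tz):
    w=JO+jx*JX+jy*JYv; goal([w[0],w[1],tz],JY+90)
    s,p,M=tool(); print('tcp in jig',injig(p).round(2),'stick yaw-jig(deg)',round((np.degrees(np.arctan2(M[1,0],M[0,0]))-JY+0)%180-90,2),'force jig',(JX@s['ft_force'][:2]).round(1),(JYv@s['ft_force'][:2]).round(1),s['ft_force'][2].round(1))
    print('jig axes in tool:',(M.T@np.r_[JX,0]).round(3),(M.T@np.r_[JYv,0]).round(3))
E
python3 - <<'E'
from h import *
d,P=cam('wrist','w4'); np.save('w4.npy',P)
jgoal(-205,-32,110)
s,p,M=tool(); th=np.radians(4.95)
z=P[...,2]
# sole/pads in stick frame
w=(P*1000-p); sx=w[...,0]*np.cos(th)+w[...,1]*np.sin(th); sy=-w[...,0]*np.sin(th)+w[...,1]*np.cos(th); zz=w[...,2]
k=(abs(zz+20)<12)&(abs(sx)<140)&(abs(sy)<60)   # top of sole approx tcp-17
print('top z',np.median(zz[k&(sx>30)]))
for a in range(-50,110,5):
    q=k&(abs(sx-a)<2.5)
    l=q&(sy>-12); r=q&(sy<-8)
    if q.sum()>3: print(a,'heel side',(np.percentile(sy[l],[2,98]).round(1) if l.sum()>3 else None),'bar',(np.percentile(sy[r],[2,98]).round(1) if r.sum()>3 else None))
q=k&(abs(sy-4)<4)&(sx>20); print('heel tip',np.percentile(sx[q],[90,98,100]))
E
```

```text
tool [532.6 324.9 119.1] yawx -85.06 shift [162.4  -7.7   8.7] turn about tool z -1.383 tilt [-0.0023 -0.0014 -1.    ] j [ 0.44  0.31  0.17  1.43  0.   -2.79] t 10.2333
tcp in jig [-363.08  -69.89] stick yaw-jig(deg) -79.23 force jig 0.5 -0.3 -2.2
jig axes in tool: [ 0.982  0.187 -0.003] [ 0.187 -0.982  0.001]
top z -17.766415161948956
-10 heel side None bar [-31.4 -30.1]
-5 heel side None bar [-31.6 -19.8]
0 heel side None bar [-31.3 -19.8]
5 heel side None bar [-37.1 -15.5]
10 heel side None bar [-37.3 -12.7]
15 heel side [-11.1  12.8] bar [-37.6 -11. ]
20 heel side [-10.6  12.3] bar [-31.1  -8.3]
25 heel side [-9.8 11.6] bar [-31.1  -8.2]
30 heel side [1.6 8.1] bar [-31.4 -19.8]
35 heel side [1.6 8. ] bar [-31.2 -19.8]
40 heel side [1.6 8. ] bar [-31.4 -19.8]
45 heel side [1.  8.5] bar [-31.3 -19.8]
50 heel side [2.7 6.5] bar [-31.3 -19.8]
55 heel side None bar [-31.6 -19.8]
60 heel side None bar [-31.3 -19.8]
65 heel side None bar [-31.7 -19.9]
70 heel side None bar [-31.3 -19.8]
75 heel side None bar [-31.4 -16.9]
80 heel side None bar [-31.2 -16. ]
85 heel side None bar [-31.2 -19.7]
90 heel side None bar [-31.2 -19.9]
heel tip [46.72702868 47.9252689  48.11742374]
```

View pics/w4.png

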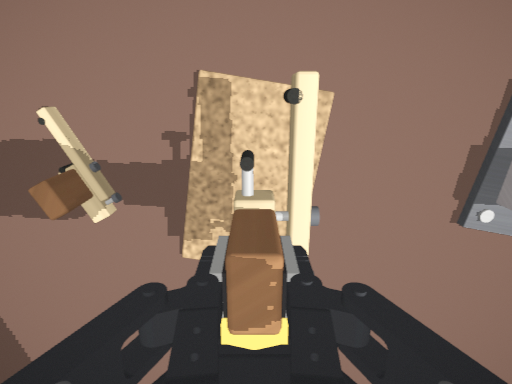

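The stick is held: heel tip at 48 mm ahead, cheek pad tip at -16, sole about 40 mm under the TCP. Now I'll move it to the jig and turn +1.76.

>>> {"name": "servo_tool", "arguments": {
  "moves": [
    [16,-0.7,0,0],
    [32,-1.5,0,0],
    [38,-1.8,0,0],
    [38,-1.8,0,0],
    [28,-1.4,0,0.04],
    [10,-0.5,0,0.1],
    [0,0,0,0.12],
    [0,0,0,0.12],
    [0,0,0,0.12],
    [0,0,0,0.12],
    [0,0,0,0.12],
    [0,0,0,0.12],
    [0,0,0,0.12],
    [0,0,0,0.12],
    [0,0,0,0.12],
    [0,0,0,0.12],
    [0,0,0,0.12],
    [0,0,0,0.12],
    [0,0,0,0.12],
    [0,0,0,0.06]
  ]
}}

```text
t: 11.9
tool_pos: [0.5537, 0.1637, 0.1188]
eef_rot: [0.17, 3.136, 0.005]
ft_force: [-0.0, 0.8, -2.2]
opening: 0.0231
```

>>> {"name": "servo_tool", "arguments": {
  "moves": [
    [0,0,0,0],
    [0,0,0,0],
    [0,0,0,0]
  ]
}}

```text
t: 12.15
tool_pos: [0.5543, 0.1642, 0.1198]
eef_rot: [0.16, 3.135, 0.006]
ft_force: [0.4, -0.6, -1.3]
opening: 0.0233
```

```bash
python3 - <<'E'
from h import *
jgoal(-205,-32,53)
d,P=cam('wrist','w5'); P=P*1000
s,p,M=tool()
w=P[...,:2]-JO; jx=w@JX; jy=w@JYv; z=P[...,2]
# block top
k=(abs(z-46)<3.5)&(abs(jx+112)<60)&(jy<30)&(jy>-60)
r,n=rect(d,k,.046); print('block',r,n,'jig',injig(r[0]))
b=d['color'].min(-1); k2=k&(b>190); n_,l,st,_=cv2.connectedComponentsWithStats(k2.astype(np.uint8));
kb=l==1+np.argmax(st[1:,4]); r,n=rect(d,kb,.046); print('blockc',r,n,'jig',injig(r[0]))
f=(abs(z-34)<3)&(jy>28)&(jy<68)&(jx>-160)&(jx<160)
r,n=rect(d,f,.034); print('fence',r,n,injig(r[0]))
pl=(abs(z-10)<4)&(abs(jy)<80)&(jx<0)
print('plate jx min',np.percentile(jx[pl],[0.2,1]),'jy min',np.percentile(jy[pl&(jx>-150)],[.3,1]), 'plate z',np.median(z[pl]))
cv2.imwrite('pics/w5b.png',cv2.cvtColor(d['color'],cv2.COLOR_RGB2BGR))
# fence near edge per column of jx
xs=np.arange(-140,int(np.nanmax(jx[f]))-5,8)
e=np.array([(x,np.percentile(jy[f&(abs(jx-x)<4)],2)) for x in xs if (f&(abs(jx-x)<4)).sum()>20]); print(e.round(1).tolist()); print(np.polyfit(e[:,0],e[:,1],1))
# stick in tool frame now
q=(z>p[2]-35)&(z<p[2]-8)&(jx<injig(p)[0]+100); g=injig(p)
hq=q&(abs(jy-g[1]-4)<4)&(jx>g[0]+28); print('heel tip rel',np.percentile(jx[hq]-g[0],[90,98]))
cq=q&(abs(jx-g[0]-80)<4)&(jy<g[1]-8); print('cheek tip rel',np.percentile(jy[cq]-g[1],[2,98]))
E
```

```text
tool [554.3 164.2 119.8] yawx 174.16 shift [ 0.3 -0.7 66.8] turn about tool z -0.0 tilt [-0.0025  0.0039 -1.    ] j [ 0.17  0.19  0.03  1.41  0.   -1.3 ] t 12.15
tcp in jig [-205.44  -31.89] stick yaw-jig(deg) -0.01 force jig 0.6 0.4 -1.3
jig axes in tool: [-0.    -1.    -0.004] [-1.     0.     0.003]
block ((562.2670288085938, 71.55084991455078), (79.19219970703125, 49.447086334228516), 88.50251770019531) 6937 jig [-114.05836197  -14.59418652]
blockc ((562.6693115234375, 71.11662292480469), (78.16307067871094, 48.360286712646484), 88.5057373046875) 5962 jig [-113.6672437   -14.14987699]
fence ((622.701171875, 60.61219024658203), (81.33103942871094, 25.493825912475586), 84.02521514892578) 4550 [-109.31501191   46.63848901]
plate jx min [-386.04250262 -382.51935508] jy min [-69.6352542  -69.02991328] plate z 9.212147218651628
[[-140.0, 35.4], [-132.0, 35.1], [-124.0, 35.2], [-116.0, 35.1], [-108.0, 35.0], [-100.0, 35.1], [-92.0, 35.3], [-84.0, 35.2], [-76.0, 35.1]]
[-9.53460901e-04  3.50672569e+01]
heel tip rel [45.9089388 46.4336025]
cheek tip rel [-32.12937868 -16.90608384]
```

View pics/w5b.png

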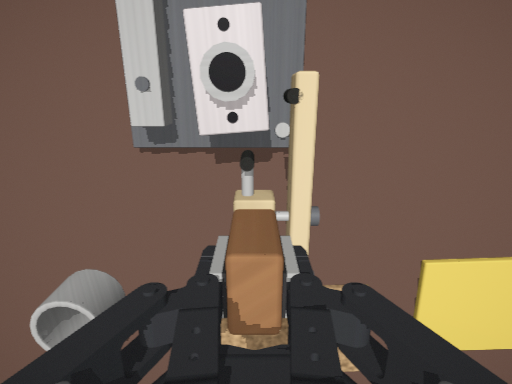

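The jig, fence and block all agree with the earlier fit: block at jig (-114,-14), 4.4° askew, fence face at 35.1. Lowering into place and starting the press. Tool -x is +jig y, tool -y is +jig x.

>>> {"name": "servo_tool", "arguments": {
  "moves": [
    [0,0,20,0],
    [0,0,25,0],
    [0,0,16,0],
    [0,0,6,0],
    [0,0,0,0],
    [-2,0,0,0],
    [-3,0,0,0],
    [0,0,0,0],
    [0,0,0,0]
  ]
}}

```text
t: 12.95
tool_pos: [0.5617, 0.1646, 0.0555]
eef_rot: [0.161, 3.13, 0.008]
ft_force: [0.3, -0.8, -1.6]
opening: 0.0232
```

```bash
python3 - <<'E'
from h import *
jgoal(-205.4,-2,53)
E
```

```text
tool [561.7 164.6  55.5] yawx 174.1 shift [-22.6  -1.2   2.6] turn about tool z -0.001 tilt [-0.007   0.0053 -1.    ] j [ 0.17  0.23 -0.05  1.28  0.   -1.3 ] t 12.95
tcp in jig [-206.61  -24.65] stick yaw-jig(deg) -0.07 force jig 0.7 0.4 -1.6
jig axes in tool: [-0.001 -1.    -0.005] [-1.     0.001  0.007]
```

>>> {"name": "servo_tool", "arguments": {
  "moves": [
    [-1.5,0,0,0],
    [-2,0,0,0],
    [-2,0,0,0],
    [-2,0,0,0],
    [-2,0,0,0],
    [-2,0,0,0],
    [-2,0,0,0],
    [-2,0,0,0],
    [-1.5,0,0,0],
    [-1,0,0,0],
    [0,0,0,0]
  ]
}}

```text
t: 13.87
tool_pos: [0.5764, 0.1633, 0.0535]
eef_rot: [0.162, 3.137, 0.009]
ft_force: [-4.4, 3.5, -0.3]
opening: 0.0232
```

```bash
python3 - <<'E'
from h import *
jgoal(-205.4,-2,53)
E
```

```text
tool [576.4 163.3  53.5] yawx 174.08 shift [-7.8 -1.4  0.5] turn about tool z -0.002 tilt [-0.      0.0055 -1.    ] j [ 0.16  0.27 -0.01  1.29  0.01 -1.31] t 13.8667
tcp in jig [-206.78   -9.81] stick yaw-jig(deg) -0.09 force jig -3.0 -4.7 -0.3
jig axes in tool: [-0.002 -1.    -0.006] [-1.     0.002  0.   ]
```

>>> {"name": "servo_tool", "arguments": {
  "moves": [
    [-1,0,0,0],
    [-1,0,0,0],
    [-1,0,0,0],
    [-1,0,0,0],
    [0,0,0,0],
    [0,0,0,0]
  ]
}}

```text
t: 14.37
tool_pos: [0.5822, 0.1624, 0.0538]
eef_rot: [0.161, 3.133, 0.007]
ft_force: [-3.6, 1.2, -1.1]
opening: 0.0231
```

```bash
cat > look.py <<'E'
from h import *
import sys
jgoal(-205.4,1,53)
d,P=cam('wrist'); P=P*1000
w=P[...,:2]-JO; jx=w@JX; jy=w@JYv; z=P[...,2]
k=(z>40)&(z<51)&(jy<40)&(jy>-60)&(jx>injig(tool()[1])[0]+38)&(jx<140)&(d['color'].min(-1)>150)
n_,l,st,_=cv2.connectedComponentsWithStats(k.astype(np.uint8)); kb=l==1+np.argmax(st[1:,4])
r,n=rect(d,kb,.046); c=injig(r[0]); a=(r[2]-(JY+180)+45)%90-45
print('block jig',c.round(1),'yaw deg',round(a,2),'size',np.round(r[1],1),n)
if len(sys.argv)>1: cv2.imwrite('pics/'+sys.argv[1]+'.png',cv2.cvtColor(d['color'],cv2.COLOR_RGB2BGR))
E
python3 look.py
```

```text
tool [582.2 162.4  53.8] yawx 174.1 shift [-4.9 -1.1  0.8] turn about tool z -0.001 tilt [-0.0042  0.005  -1.    ] j [ 0.16  0.28  0.01  1.29  0.   -1.31] t 14.3667
tcp in jig [-206.45   -3.95] stick yaw-jig(deg) -0.07 force jig -0.8 -3.7 -1.1
jig axes in tool: [-0.001 -1.    -0.005] [-1.     0.001  0.004]
block jig [-117.9    2.8] yaw deg -6.25 size [62.2 48.9] 8690
```

>>> {"name": "servo_tool", "arguments": {
  "moves": [
    [-1,0,0,0],
    [-1,0,0,0],
    [-1,0,0,0],
    [-1,0,0,0],
    [0,0,0,0],
    [0,0,0,0]
  ]
}}

```text
t: 14.92
tool_pos: [0.586, 0.1617, 0.0539]
eef_rot: [0.162, 3.133, 0.007]
ft_force: [-3.6, 1.2, -1.9]
opening: 0.0232
```

```bash
python3 look.py
```

```text
tool [586.  161.7  53.9] yawx 174.09 shift [-1.1 -0.8  0.9] turn about tool z -0.001 tilt [-0.0038  0.0044 -1.    ] j [ 0.16  0.29  0.02  1.29  0.   -1.31] t 14.9167
tcp in jig [-2.0616e+02 -1.2000e-01] stick yaw-jig(deg) -0.08 force jig -0.8 -3.7 -1.9
jig axes in tool: [-0.001 -1.    -0.004] [-1.     0.001  0.004]
block jig [-116.6    6.1] yaw deg -8.37 size [62.4 48.9] 8494
```

>>> {"name": "servo_tool", "arguments": {
  "moves": [
    [-1,0,0,0],
    [-1,0,0,0],
    [-1,0,0,0],
    [0,0,0,0],
    [0,0,0,0]
  ]
}}

```text
t: 15.38
tool_pos: [0.5869, 0.1616, 0.0534]
eef_rot: [-0.163, -3.137, -0.007]
ft_force: [-7.0, 2.6, 0.4]
opening: 0.0233
```

```bash
python3 look.py w6
```

```text
tool [586.9 161.6  53.4] yawx 174.06 shift [-0.2 -0.7  0.4] turn about tool z -0.002 tilt [ 5.0e-04  4.1e-03 -1.0e+00] j [ 0.16  0.3   0.02  1.3   0.   -1.31] t 15.3833
tcp in jig [-206.12    0.81] stick yaw-jig(deg) -0.11 force jig -1.9 -7.3 0.4
jig axes in tool: [-0.002 -1.    -0.004] [-1.     0.002 -0.   ]
block jig [-116.7    6.2] yaw deg -8.32 size [62.5 48.9] 8523
```

View pics/w6.png

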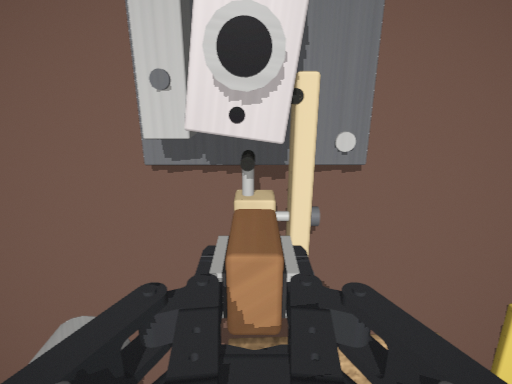

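The block's rear corner is on the fence at (190,135), but it's turned -8° because the cheek pad presses too near the rear. The heel at (248,155) still has a gap, so I'll back off, go forward and press nearer the middle.

>>> {"name": "servo_tool", "arguments": {
  "moves": [
    [3,0,0,0],
    [3,0,0,0],
    [0,-3,0,0],
    [0,-3,0,0],
    [0,-2,0,0],
    [-2,0,0,0],
    [-2,0,0,0],
    [-2,0,0,0],
    [-1,0,0,0],
    [0,0,0,0],
    [0,0,0,0]
  ]
}}

```text
t: 16.35
tool_pos: [0.5853, 0.1531, 0.0529]
eef_rot: [-0.164, -3.133, -0.005]
ft_force: [-9.3, 0.1, 2.6]
opening: 0.023
```

```bash
python3 look.py
```

```text
tool [585.3 153.1  52.9] yawx 174.0 shift [-1.   7.9 -0.1] turn about tool z -0.003 tilt [ 0.0047  0.0028 -1.    ] j [ 0.14  0.29  0.02  1.3   0.   -1.32] t 16.35
tcp in jig [-197.52    0.  ] stick yaw-jig(deg) -0.17 force jig 0.9 -9.3 2.6
jig axes in tool: [-0.003 -1.    -0.003] [-1.     0.003 -0.005]
block jig [-112.3    5.6] yaw deg -8.29 size [70.8 48.9] 10510
```

>>> {"name": "servo_tool", "arguments": {
  "moves": [
    [-1,0,0,0],
    [-1,0,0,0],
    [0,0,0,0],
    [0,0,0,0]
  ]
}}

```text
t: 16.73
tool_pos: [0.5859, 0.153, 0.0527]
eef_rot: [-0.165, -3.13, -0.005]
ft_force: [-11.1, 1.2, 4.5]
opening: 0.0232
```

```bash
python3 look.py
```

```text
tool [585.9 153.   52.7] yawx 173.98 shift [-0.4  7.9 -0.3] turn about tool z -0.003 tilt [ 0.0076  0.0026 -1.    ] j [ 0.14  0.3   0.02  1.3   0.   -1.32] t 16.7333
tcp in jig [-197.47    0.62] stick yaw-jig(deg) -0.19 force jig -0.1 -11.2 4.5
jig axes in tool: [-0.003 -1.    -0.003] [-1.     0.003 -0.008]
block jig [-112.4    5.7] yaw deg -8.27 size [70.9 48.9] 10553
```

The block isn't turning. The pad is stuck by friction and also pressing down (fz 4.5). I'll raise slightly and feed forward a little on the heel, well short of the line, so the sliding block can swing flat.

>>> {"name": "servo_tool", "arguments": {
  "moves": [
    [0.5,0,-0.8,0],
    [0.5,-1,-0.7,0],
    [0,-1,0,0],
    [0,-1,0,0],
    [0,-1,0,0],
    [0,-1,0,0],
    [0,-1,0,0],
    [0,-1,0,0],
    [0,-1,0,0],
    [0,-1,0,0],
    [0,-1,0,0],
    [0,0,0,0]
  ]
}}

```text
t: 17.78
tool_pos: [0.5867, 0.1457, 0.0541]
eef_rot: [-0.16, -3.136, -0.014]
ft_force: [-5.1, 5.8, -1.9]
opening: 0.0232
```

```bash
python3 look.py
```

```text
tool [586.7 145.7  54.1] yawx 174.15 shift [ 1.2 15.1  1.2] turn about tool z -0.0 tilt [ 0.0021  0.009  -1.    ] j [ 0.13  0.28  0.01  1.3   0.01 -1.34] t 17.7833
tcp in jig [-190.27    2.19] stick yaw-jig(deg) -0.02 force jig -5.3 -5.6 -1.9
jig axes in tool: [-0.    -1.    -0.009] [-1.     0.    -0.002]
block jig [-108.3    9.8] yaw deg -0.9 size [70.6 49. ] 10974
```

The block is flat on the fence now (yaw -0.9°, y 9.8, centre x about -104). I'll press a bit firmer and hold.

>>> {"name": "servo_tool", "arguments": {
  "moves": [
    [-0.7,0,0,0],
    [-0.7,0,0,0],
    [0,0,0,0],
    [0,0,0,0],
    [0,0,0,0],
    [0,0,0,0]
  ]
}}

```text
t: 18.33
tool_pos: [0.5872, 0.1456, 0.054]
eef_rot: [-0.161, -3.134, -0.014]
ft_force: [-6.9, 4.7, -0.6]
opening: 0.0231
```

```bash
python3 look.py
```

```text
tool [587.2 145.6  54. ] yawx 174.14 shift [ 1.7 15.1  1.1] turn about tool z -0.001 tilt [ 0.004   0.0087 -1.    ] j [ 0.13  0.29  0.02  1.3   0.01 -1.34] t 18.3333
tcp in jig [-190.29    2.66] stick yaw-jig(deg) -0.03 force jig -4.0 -7.4 -0.6
jig axes in tool: [-0.001 -1.    -0.009] [-1.     0.001 -0.004]
block jig [-108.3    9.8] yaw deg -0.95 size [70.6 49. ] 10989
```

>>> {"name": "servo_tool", "arguments": {
  "moves": [
    [-0.5,-1,0,0],
    [0,-1,0,0],
    [0,-1.5,0,0],
    [0,-1.5,0,0],
    [0,-1.5,0,0],
    [0,-1.5,0,0],
    [0,-1.5,0,0],
    [0,-1.5,0,0],
    [0,-1.5,0,0],
    [0,-1.5,0,0],
    [0,-1.5,0,0],
    [0,-1.5,0,0],
    [0,-1,0,0],
    [0,0,0,0]
  ]
}}

```text
t: 19.55
tool_pos: [0.5858, 0.1306, 0.0543]
eef_rot: [-0.158, -3.134, -0.024]
ft_force: [-7.5, 10.4, -0.8]
opening: 0.0236
```

```bash
python3 look.py
```

```text
tool [585.8 130.6  54.3] yawx 174.22 shift [ 1.8 30.2  1.8] turn about tool z 0.001 tilt [ 0.0044  0.0152 -0.9999] j [ 0.1   0.27  0.    1.3   0.02 -1.37] t 19.55
tcp in jig [-175.22    2.81] stick yaw-jig(deg) 0.05 force jig -9.6 -8.6 -0.8
jig axes in tool: [ 0.001 -1.    -0.015] [-1.    -0.001 -0.004]
block jig [-93.7  10.3] yaw deg -0.09 size [70.6 49. ] 11073
```

Pressed at 8.6 N, push 9.6 N, yaw -0.1°, y 10.3. Feeding on steadily.

>>> {"name": "servo_tool", "arguments": {
  "moves": [
    [0,-1.5,0,0],
    [0,-2,0,0],
    [0,-2,0,0],
    [0,-2,0,0],
    [0,-2,0,0],
    [0,-2,0,0],
    [0,-2,0,0],
    [0,-2,0,0],
    [0,-2,0,0],
    [0,-2,0,0]
  ]
}}

```text
t: 20.43
tool_pos: [0.5839, 0.1117, 0.0544]
eef_rot: [-0.158, -3.134, -0.026]
ft_force: [-6.8, 12.1, 1.6]
opening: 0.0232
```

```bash
python3 look.py
```

```text
tool [583.9 111.7  54.4] yawx 174.24 shift [ 1.7 49.2  2.2] turn about tool z 0.001 tilt [ 0.0042  0.0161 -0.9999] j [ 0.07  0.26 -0.02  1.3   0.02 -1.4 ] t 20.4333
tcp in jig [-156.16    2.81] stick yaw-jig(deg) 0.07 force jig -11.4 -8.0 1.6
jig axes in tool: [ 0.001 -1.    -0.016] [-1.    -0.001 -0.004]
block jig [-74.7  10.3] yaw deg -0.1 size [70.5 49. ] 11124
```

>>> {"name": "servo_tool", "arguments": {
  "moves": [
    [-0.2,-2,0,0],
    [0,-2,0,0],
    [0,-2,0,0],
    [0,-2,0,0],
    [0,-2,0,0],
    [0,-2,0,0],
    [0,-2,0,0],
    [0,-2,0,0],
    [0,-2,0,0],
    [0,-2,0,0],
    [0,-2,0,0],
    [0,-2,0,0],
    [0,-2,0,0],
    [0,-2,0,0],
    [0,-2,0,0]
  ]
}}

```text
t: 21.73
tool_pos: [0.5809, 0.0823, 0.0543]
eef_rot: [-0.158, -3.134, -0.027]
ft_force: [-6.9, 13.6, 2.0]
opening: 0.0231
```

```bash
python3 look.py
```

```text
tool [580.9  82.3  54.3] yawx 174.25 shift [ 1.7 78.7  2.7] turn about tool z 0.001 tilt [ 0.0044  0.0171 -0.9998] j [ 0.02  0.24 -0.04  1.29  0.02 -1.45] t 21.7333
tcp in jig [-126.63    2.82] stick yaw-jig(deg) 0.08 force jig -12.8 -8.2 2.0
jig axes in tool: [ 0.001 -1.    -0.017] [-1.    -0.001 -0.004]
block jig [-45.2  10.3] yaw deg -0.09 size [70.5 49. ] 11135
```

>>> {"name": "servo_tool", "arguments": {
  "moves": [
    [-0.2,-2,-0.5,0],
    [0,-2,0,0],
    [0,-2,0,0],
    [0,-2,0,0],
    [0,-2,0,0],
    [0,-2,0,0],
    [0,-2,0,0],
    [0,-2,0,0],
    [0,-2,0,0],
    [0,-2,0,0],
    [0,-2,0,0],
    [0,-2,0,0],
    [0,-2,0,0],
    [0,-2,0,0],
    [0,-2,0,0],
    [0,-2,0,0],
    [0,-2,0,0]
  ]
}}

```text
t: 23.2
tool_pos: [0.5774, 0.0482, 0.0543]
eef_rot: [-0.158, -3.133, -0.026]
ft_force: [-7.2, 12.3, 1.3]
opening: 0.0229
```

```bash
python3 look.py
```

```text
tool [577.4  48.2  54.3] yawx 174.23 shift [  1.7 113.    3.2] turn about tool z 0.001 tilt [ 0.0049  0.0166 -0.9998] j [-0.04  0.22 -0.06  1.29  0.02 -1.51] t 23.2
tcp in jig [-92.38   2.81] stick yaw-jig(deg) 0.06 force jig -11.6 -8.4 1.3
jig axes in tool: [ 0.001 -1.    -0.017] [-1.    -0.001 -0.005]
block jig [-10.9  10.2] yaw deg -0.1 size [70.5 49. ] 11109
```

>>> {"name": "servo_tool", "arguments": {
  "moves": [
    [-0.2,-2,0,0],
    [0,-2,0,0],
    [0,-2,0,0],
    [0,-2,0,0],
    [0,-2,0,0],
    [0,-2,0,0],
    [0,-2,0,0],
    [0,-2,0,0],
    [0,-2,0,0],
    [0,-2,0,0],
    [0,-2,0,0],
    [0,-2,0,0],
    [0,-2,0,0],
    [0,-2,0,0],
    [0,-2,0,0],
    [0,-2,0,0],
    [0,-2,0,0],
    [0,-2,0,0]
  ]
}}

```text
t: 24.75
tool_pos: [0.5738, 0.013, 0.0543]
eef_rot: [-0.158, -3.133, -0.028]
ft_force: [-7.2, 13.9, 3.7]
opening: 0.0232
```

```bash
python3 look.py
```

```text
tool [573.8  13.   54.3] yawx 174.24 shift [  1.6 148.4   4. ] turn about tool z 0.001 tilt [ 0.0051  0.0179 -0.9998] j [-0.1   0.21 -0.07  1.29  0.02 -1.57] t 24.75
tcp in jig [-56.99   2.81] stick yaw-jig(deg) 0.07 force jig -13.1 -8.5 3.7
jig axes in tool: [ 0.001 -1.    -0.018] [-1.    -0.001 -0.005]
block jig [24.5 10.2] yaw deg -0.08 size [70.5 49. ] 11135
```

>>> {"name": "servo_tool", "arguments": {
  "moves": [
    [-0.2,-2,-0.5,0],
    [0,-2,-0.5,0],
    [0,-2,0,0],
    [0,-2,0,0],
    [0,-2,0,0],
    [0,-2,0,0],
    [0,-2,0,0],
    [0,-2,0,0],
    [0,-2,0,0],
    [0,-2,0,0],
    [0,-2,0,0],
    [0,-2,0,0],
    [0,-2,0,0],
    [0,-2,0,0],
    [0,-2,0,0],
    [0,-2,0,0]
  ]
}}

```text
t: 26.13
tool_pos: [0.5705, -0.0199, 0.0543]
eef_rot: [-0.159, -3.133, -0.025]
ft_force: [-8.2, 12.5, 0.4]
opening: 0.0231
```

```bash
python3 look.py
```

```text
tool [570.5 -19.9  54.3] yawx 174.21 shift [  1.7 181.4   4.2] turn about tool z 0.001 tilt [ 0.0057  0.0158 -0.9999] j [-0.16  0.21 -0.08  1.29  0.02 -1.63] t 26.1333
tcp in jig [-23.95   2.83] stick yaw-jig(deg) 0.04 force jig -11.7 -9.4 0.4
jig axes in tool: [ 0.001 -1.    -0.016] [-1.    -0.001 -0.006]
block jig [57.5 10.2] yaw deg -0.09 size [70.6 49. ] 11126
```

>>> {"name": "servo_tool", "arguments": {
  "moves": [
    [0,-1.5,0,0],
    [0,-1.5,0,0],
    [0,-1.5,0,0],
    [0,-1.5,0,0],
    [0,-1.5,0,0],
    [0,-1,0,0],
    [0,-1,0,0],
    [0,-1,0,0],
    [0,-1,0,0],
    [0,-1,0,0],
    [0,-1,0,0]
  ]
}}

```text
t: 27.1
tool_pos: [0.5691, -0.0331, 0.0543]
eef_rot: [-0.159, -3.133, -0.026]
ft_force: [-7.4, 12.2, 2.0]
opening: 0.023
```

```bash
python3 look.py
```

```text
tool [569.1 -33.1  54.3] yawx 174.21 shift [  1.7 194.7   4.5] turn about tool z 0.001 tilt [ 0.0057  0.0161 -0.9999] j [-0.18  0.2  -0.08  1.29  0.02 -1.65] t 27.1
tcp in jig [-10.66   2.81] stick yaw-jig(deg) 0.04 force jig -11.4 -8.6 2.0
jig axes in tool: [ 0.001 -1.    -0.016] [-1.    -0.001 -0.006]
block jig [70.8 10.2] yaw deg -0.09 size [70.5 49. ] 11128
```

Centre is at about 76, with roughly 4 mm left.

>>> {"name": "servo_tool", "arguments": {
  "moves": [
    [0,-0.8,0,0],
    [0,-0.8,0,0],
    [0,-0.8,0,0],
    [0,-0.8,0,0],
    [0,-0.8,0,0]
  ]
}}

```text
t: 27.57
tool_pos: [0.5687, -0.037, 0.0543]
eef_rot: [-0.159, -3.133, -0.026]
ft_force: [-7.7, 11.9, 1.6]
opening: 0.0228
```

```bash
python3 look.py
```

```text
tool [568.7 -37.   54.3] yawx 174.2 shift [  1.7 198.7   4.6] turn about tool z 0.001 tilt [ 0.0056  0.0162 -0.9999] j [-0.19  0.2  -0.08  1.29  0.02 -1.66] t 27.5667
tcp in jig [-6.69  2.83] stick yaw-jig(deg) 0.03 force jig -11.0 -8.9 1.6
jig axes in tool: [ 0.001 -1.    -0.016] [-1.    -0.001 -0.006]
block jig [74.8 10.2] yaw deg -0.09 size [70.5 49. ] 11111
```

>>> {"name": "servo_tool", "arguments": {
  "moves": [
    [0,-0.7,0,0],
    [0,-0.7,0,0],
    [0,-0.7,0,0],
    [0,0,0,0]
  ]
}}

```text
t: 27.95
tool_pos: [0.5685, -0.0379, 0.0544]
eef_rot: [-0.158, -3.133, -0.03]
ft_force: [-7.3, 15.7, 2.2]
opening: 0.0232
```

```bash
python3 look.py
```

```text
tool [568.5 -37.9  54.4] yawx 174.23 shift [  1.5 199.6   5.2] turn about tool z 0.001 tilt [ 0.0056  0.0189 -0.9998] j [-0.19  0.2  -0.08  1.29  0.02 -1.66] t 27.95
tcp in jig [-5.77  2.76] stick yaw-jig(deg) 0.06 force jig -14.9 -8.8 2.2
jig axes in tool: [ 0.001 -1.    -0.019] [-1.    -0.001 -0.006]
block jig [75.7 10.2] yaw deg -0.1 size [70.5 49. ] 11148
```

The block is on the stop. A little more push for a clear contact, then hold.

>>> {"name": "servo_tool", "arguments": {
  "moves": [
    [0,-0.5,0,0],
    [0,-0.5,0,0],
    [0,0,0,0],
    [0,0,0,0],
    [0,0,0,0]
  ]
}}

```text
t: 28.42
tool_pos: [0.5685, -0.0381, 0.0545]
eef_rot: [-0.157, -3.133, -0.032]
ft_force: [-8.2, 15.9, 3.5]
opening: 0.0229
```

```bash
python3 look.py
```

```text
tool [568.5 -38.1  54.5] yawx 174.26 shift [  1.4 199.7   5.6] turn about tool z 0.002 tilt [ 0.0055  0.0204 -0.9998] j [-0.2   0.2  -0.08  1.29  0.02 -1.67] t 28.4167
tcp in jig [-5.62  2.76] stick yaw-jig(deg) 0.09 force jig -15.0 -9.7 3.5
jig axes in tool: [ 0.002 -1.    -0.02 ] [-1.    -0.002 -0.006]
block jig [75.8 10.2] yaw deg -0.09 size [70.5 49. ] 11132
```

>>> {"name": "servo_tool", "arguments": {
  "moves": [
    [0,-0.6,-0.5,0],
    [0,-0.6,-0.3,0],
    [0,0,0,0],
    [0,0,0,0]
  ]
}}

```text
t: 28.8
tool_pos: [0.5684, -0.0383, 0.0548]
eef_rot: [-0.156, -3.133, -0.036]
ft_force: [-6.5, 18.1, 0.8]
opening: 0.0231
```

```bash
python3 look.py
```

```text
tool [568.4 -38.3  54.8] yawx 174.3 shift [  1.2 199.9   6.3] turn about tool z 0.002 tilt [ 0.0057  0.0228 -0.9997] j [-0.2   0.2  -0.08  1.29  0.02 -1.67] t 28.8
tcp in jig [-5.42  2.68] stick yaw-jig(deg) 0.13 force jig -17.4 -8.3 0.8
jig axes in tool: [ 0.002 -1.    -0.023] [-1.    -0.002 -0.006]
block jig [75.9 10.2] yaw deg -0.08 size [70.5 49. ] 11129
```

Home is confirmed: push 17.4 N, press 8.3 N, block stalled on the stop. Unloading both directions together, then clearing away.

>>> {"name": "servo_tool", "arguments": {
  "moves": [
    [0,1.2,0,0],
    [0.5,1,0,0],
    [0.7,1,0,0],
    [0.7,1,0,0],
    [0.8,1,0,0],
    [1,1,0,0],
    [1.5,1.5,0,0],
    [2,2,0,0],
    [3,3,0,0],
    [3,3,0,0],
    [0,0,0,0],
    [0,0,0,0]
  ]
}}

```text
t: 29.85
tool_pos: [0.5612, -0.0306, 0.0576]
eef_rot: [0.161, 3.131, 0.005]
ft_force: [1.4, 0.2, -1.3]
opening: 0.0234
```

```bash
python3 look.py w7
```

```text
tool [561.2 -30.6  57.6] yawx 174.1 shift [ -6.  193.    5.3] turn about tool z -0.001 tilt [-0.0058  0.0037 -1.    ] j [-0.18  0.17 -0.12  1.28  0.   -1.64] t 29.85
tcp in jig [-12.37  -5.3 ] stick yaw-jig(deg) -0.07 force jig -0.4 1.4 -1.3
jig axes in tool: [-0.001 -1.    -0.004] [-1.     0.001  0.006]
block jig [73.1 10. ] yaw deg -0.04 size [65.4 48.9] 9607
```

View pics/w7.png

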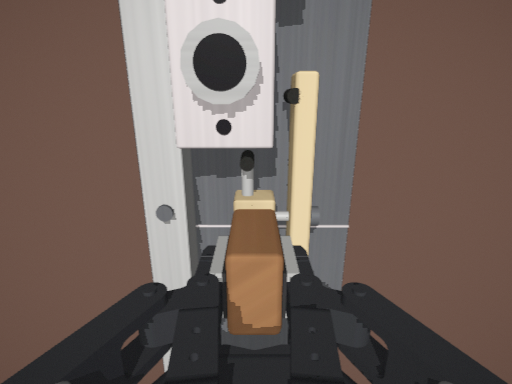

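The block sits flush on the fence with its rear edge at about jig 40, so it's home, and the stick is clear of it. Lifting, and locating the rest's centre.

>>> {"name": "servo_tool", "arguments": {
  "moves": [
    [0,0,-10,0],
    [0,0,-25,0],
    [0,0,-25,0],
    [0,0,-15,0],
    [0,0,0,0],
    [0,0,0,0]
  ]
}}

```text
t: 30.4
tool_pos: [0.5618, -0.0309, 0.1338]
eef_rot: [0.162, 3.129, 0.006]
ft_force: [0.5, 0.1, -1.9]
opening: 0.0233
```

```bash
python3 - <<'E'
from h import *
d,P=cam('top'); c=d['color'].astype(float)
m=np.zeros(P.shape[:2],np.uint8)
w=(abs(P[...,0]-.54)<.13)&(abs(P[...,1]-.325)<.1)
hsv=cv2.cvtColor(d['color'],cv2.COLOR_RGB2HSV)
print('cork px',hsv[200,175],hsv[210,160],'table',hsv[230,200])
k=w&(hsv[...,2]>150)&(hsv[...,1]>70)
n,l,st,_=cv2.connectedComponentsWithStats(cv2.morphologyEx(k.astype(np.uint8),cv2.MORPH_OPEN,np.ones((3,3)))); kb=l==1+np.argmax(st[1:,4])
print('rest',rect(d,kb,.008),onplane(d,[156.75,189],.008))
goal([534.3,326,120],95)
E
```

```text
cork px [ 14 101 137] [ 16 102 157] table [  9  78 143]
rest (((539.487060546875, 327.6980285644531), (112.75642395019531, 171.95101928710938), 86.0935287475586), 2155) [[0.53579717 0.32660619 0.008     ]]
tool [560.6 -30.7 132. ] yawx 174.09 shift [ 63.  352.1  13.2] turn about tool z 1.38 tilt [-0.0049  0.0044 -1.    ] j [-0.18  0.14 -0.    1.43  0.   -1.64] t 30.45
```

>>> {"name": "servo_tool", "arguments": {
  "moves": [
    [3,15,0,0],
    [5,28,0,0],
    [6.5,36,0,0],
    [6.5,36,0,0],
    [6.5,36,0,0],
    [6.5,36,0,0],
    [6.5,36,0,0],
    [6.5,36,0,0],
    [6.5,36,0,0],
    [5,30,0,0],
    [4,20,0,0],
    [0.5,7,0,0]
  ]
}}

```text
t: 31.45
tool_pos: [0.5317, 0.329, 0.1304]
eef_rot: [0.155, 3.137, 0.006]
ft_force: [0.2, -0.8, -0.9]
opening: 0.023
```

>>> {"name": "servo_tool", "arguments": {
  "moves": [
    [0,0,0,-0.06],
    [0,0,0,-0.12],
    [0,0,0,-0.12],
    [0,0,0,-0.12],
    [0,0,0,-0.12],
    [0,0,0,-0.12],
    [0,0,0,-0.12],
    [0,0,0,-0.12],
    [0,0,0,-0.12],
    [0,0,0,-0.12],
    [0,0,0,-0.12],
    [0,0,0,-0.12],
    [0,0,0,-0.12],
    [0,0,0,-0.12],
    [0,0,0,-0.12],
    [0,0,0,0],
    [0,0,0,0]
  ]
}}

```text
t: 32.87
tool_pos: [0.5334, 0.325, 0.1317]
eef_rot: [-2.287, 2.149, 0.0]
ft_force: [-0.2, 0.0, -1.4]
opening: 0.023
```

```bash
python3 - <<'E'
from h import *
goal([535,326.5,48],95)
E
```

```text
tool [533.4 325.  131.7] yawx -86.43 shift [-1.2 -1.4 83.7] turn about tool z -0.025 tilt [-0.0024 -0.0026 -1.    ] j [ 0.44  0.3   0.19  1.46  0.   -2.76] t 32.8667
```

>>> {"name": "servo_tool", "arguments": {
  "moves": [
    [-1.2,-1.4,15,-0.025],
    [0,0,25,0],
    [0,0,22,0],
    [0,0,12,0],
    [0,0,5,0],
    [0,0,1.5,0],
    [0,0,1,0],
    [0,0,0,0],
    [0,0,0,0]
  ]
}}

```text
t: 33.62
tool_pos: [0.5368, 0.3283, 0.0536]
eef_rot: [-2.313, 2.112, -0.003]
ft_force: [0.2, -0.2, -0.7]
opening: 0.0231
```

>>> {"name": "servo_tool", "arguments": {
  "moves": [
    [0,0,1,0],
    [0,0,1,0],
    [0,0,0,0],
    [0,0,0,0]
  ]
}}

```text
t: 33.95
tool_pos: [0.5357, 0.3278, 0.0499]
eef_rot: [-2.316, 2.114, -0.001]
ft_force: [0.1, -0.1, -0.8]
opening: 0.0233
```

>>> {"name": "servo_tool", "arguments": {
  "moves": [
    [0,0,0.8,0],
    [0,0,0.8,0],
    [0,0,0.5,0],
    [0,0,0,0],
    [0,0,0,0]
  ]
}}

```text
t: 34.37
tool_pos: [0.5356, 0.3277, 0.0476]
eef_rot: [-2.316, 2.114, -0.001]
ft_force: [-0.4, 0.0, -1.1]
opening: 0.0229
```

```bash
python3 - <<'E'
from h import *
goal([535,326.5,48],95);print(env.sense()['ft_force'])
E
```

```text
tool [535.6 327.7  47.6] yawx -84.77 shift [ 1.2  0.7 -0.4] turn about tool z 0.004 tilt [-0.0036 -0.005  -1.    ] j [ 0.44  0.34  0.07  1.29  0.   -2.79] t 34.3667
[-0.39335687  0.0339595  -1.06477042]
```

>>> {"name": "servo_tool", "arguments": {
  "moves": [
    [0,0,0.7,0],
    [0,0,0.7,0],
    [0,0,0,0],
    [0,0,0,0]
  ]
}}

```text
t: 34.7
tool_pos: [0.5358, 0.3278, 0.0473]
eef_rot: [-2.315, 2.113, -0.002]
ft_force: [-2.7, -1.5, 5.7]
opening: 0.0233
```

The sole is on the cork. Easing off, releasing and rising.

>>> {"name": "servo_tool", "arguments": {
  "moves": [
    [0,0,-0.7,0],
    [0,0,0,0]
  ]
}}

```text
t: 34.87
tool_pos: [0.5357, 0.3278, 0.0473]
eef_rot: [-2.316, 2.113, -0.001]
ft_force: [-1.6, -0.6, 3.7]
opening: 0.0235
```

>>> {"name": "servo_tool", "arguments": {
  "moves": [
    [0,0,0,0],
    [0,0,0,0],
    [0,0,0,0],
    [0,0,0,0],
    [0,0,0,0],
    [0,0,0,0],
    [0,0,0,0],
    [0,0,0,0]
  ],
  "gripper": 80
}}

```text
t: 35.53
tool_pos: [0.5357, 0.3278, 0.0469]
eef_rot: [-2.316, 2.114, -0.001]
ft_force: [0.6, -1.0, 0.0]
opening: 0.0799
```

>>> {"name": "servo_tool", "arguments": {
  "moves": [
    [0,0,-10,0],
    [0,0,-20,0],
    [0,0,-30,0],
    [0,0,-35,0],
    [0,0,-35,0],
    [0,0,-25,0],
    [0,0,0,0],
    [0,0,0,0],
    [0,0,0,0]
  ]
}}

```text
t: 36.28
tool_pos: [0.5349, 0.3271, 0.2021]
eef_rot: [-2.316, 2.113, -0.001]
ft_force: [0.0, 0.4, -0.3]
opening: 0.0799
```

```bash
python3 - <<'E'
from h import *
d,P=cam('wrist'); z=P[...,2]
k=(z>.079)&(z<.095)&(np.hypot(P[...,0]-.535,P[...,1]-.3265)<.04)
print('handle',rect(d,k,.085),'top z',np.median(z[k]), 'fit',np.linalg.lstsq(np.c_[P[k][:,:2]-P[k][:,:2].mean(0),np.ones(k.sum())],z[k],rcond=None)[0])
d,P=cam('top','end'); P=P*1000; w=P[...,:2]-JO; jx=w@JX;jy=w@JYv;z=P[...,2]
k=(z>41)&(z<51)&(jx>0)&(jx<130)&(jy<40)&(jy>-40)&(d['color'].min(-1)>150)
r,n=rect(d,k,.046);print('block',injig(r[0]),r,n)
cv2.imwrite('pics/endb.png',cv2.resize(cv2.imread('pics/end.png'),(800,600)))
goal([535,326,200],95)
E
```

```text
handle (((535.9423217773438, 328.38116455078125), (38.4587287902832, 23.647111892700195), 5.189814567565918), 1103) top z 0.0841103539156487 fit [-0.01394557 -0.00042617  0.0839799 ]
block [81.02983325  9.76353501] ((566.6822509765625, -125.00247192382812), (80.14839172363281, 51.49832534790039), 84.30573272705078) 420
tool [534.1 326.7 200.1] yawx -84.78 shift [ 0.8 -0.9  0.1] turn about tool z 0.004 tilt [-0.0026 -0.002  -1.    ] j [ 0.44  0.31  0.33  1.59  0.   -2.79] t 36.3833
```

View pics/endb.png

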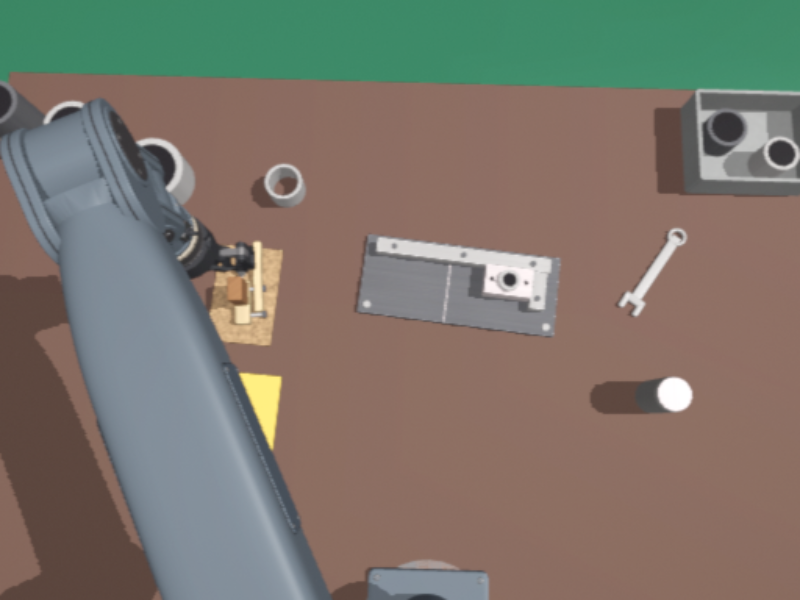

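The picture shows the block in the corner at (508,282). The stick stands on the cork at (240,290), released, and the sleeve, can and wrench haven't moved. Handing in.

```bash
python3 -c "
from plant import order; print(order.finish_job())"
```

```text
the job is handed in; nothing more can be done
None
```

The block is home in the corner of fence and stop, and the stick is back upright on the cork rest, released. I handed the job in at about 36 s; no verdict was reported.

**What I did**
- I took the larger stick by its handle and pressed the block flat on the fence about 28 mm short of the scored line.
- I fed the block along the fence with about 8–9 N sideways and 10–13 N forward. It reached the stop with the forward push raised to about 17 N.
- I unloaded both directions together, stood the stick back on the rest, let go and lifted clear.

**Last checks**
- **Block:** it measured jig x ≈ 80–81, y ≈ 9.8–10 mm, and lay parallel to the fence within about 0.2°.
- **Stick:** its handle top is level to about 0.014 rad, and its origin is about 2–4 mm from the estimated centre of the rest. The gripper was open and 150 mm above it.
- **Bystanders:** the sleeve, can and wrench look unmoved in the last picture; I did not measure them.

**What went wrong or is uncertain**
- **Joint limit:** joint 6 ran into its limit on the first approach and tilted the tool by 0.077 rad. I corrected that at the opposite limit before gripping.
- **First press:** it left the block turned about 8° with only its rear corner on the fence, at up to 11 N. Feeding a little further forward, still short of the line, made it swing flat.
- **Push at the stop:** the final 17 N forward push is above the 5–15 N guide, though under 20 N.
- **Contact forces:** I inferred the fence and stop forces from the wrist sensor. I estimate the stop force at 6–17 N.

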